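# Unclip the blade insert from the slicer

## Task

Take the blade insert out of the vegetable slicer for washing: hold its spring release down just firmly enough that the tooth lets go while you draw the insert straight back out of the slicer, never forcing it, and then lay it gently, flat and the right way up in the steel tray and let go. Leave the bowl, the bottle and the mug where they stand.

Things in the scene. Friction and masses are not known exactly. Their poses are not given: they have to be found in the camera images.
- slicer: White vegetable slicer fixed to the worktop, 340 x 110 mm. Origin: worktop level on its centre line; x lengthwise, z up. Its flat deck, 22 mm above the worktop, spans x -180 to +160 mm. The insert lies on it and comes out along the slicer's -x. Two cheeks (x -105 to +10, |y| 27.5 to 41.5 mm, tops 5.5 to 14.5 mm above the deck) guide it. A steel runway lies at x 67 mm and beyond.
- slicer_bar (a point): Point on the deck under the middle of the slicer's cross bar (10 mm thick in x, 95 mm wide; underside 23.5 to 32.5 mm, top 35.5 to 44.5 mm above the deck). Bar and cheeks are one rigid frame whose height differs within +-4.5 mm from start to start and is not reported. After 45 mm of pulling the insert's blade end is clear of the bar and it can be lifted.
- insert: Loose grey blade insert, 150 to 240 g. Origin: centre of the underside of its 160 (x) x 50 (y) x 8 mm plate; x lengthwise to the blades, z up. Starts home on the deck, origin at slicer x = -35 mm, y = 0, same heading. Its spring release goes straight down only. Over 30 N between insert and slicer is forcing; banging it into the tray at over 40 N is not gentle.
- tab_top (a point): Top centre of the upright grip tab on the release, at insert x -45, y 0, z 47 mm unpressed. Tab: 32 mm long in x, 10 mm thick in y, 24 mm tall, foot on the release's plate (x -65 to +45, |y| to 32, top at insert z 23 mm, 4 mm thick). Pinch it across its 10 mm, push down, pull to -x; lift and carry by it. Push needed: 4 N to start, 0.35 N more per mm.
- tooth (a point): Top of the release's tooth (insert x 47 to 59 mm, z 35 mm unpressed), hooked behind the bar. It clears the bar after 2.5 to 11.5 mm of pressing; 2 mm deeper the plate's side edges land hard on the cheeks. How deep must be felt. Pressed, it slips under the bar and is through after about 25 mm of pulling; then the press can be eased.
- tray: Open steel tray fixed to the worktop, outside 220 (x) x 150 (y) x 24 (z) mm, walls and floor 5 mm thick. Origin: centre of its underside, x along its length; it stands to the left or to the right of the slicer.
- bowl: White bowl, 130 mm across, 60 mm high; origin centre of underside. A bystander.
- bottle: Green glass bottle, 60 mm across, 190 mm high; origin centre of underside. A bystander.
- mug: Blue mug, 80 mm across plus handle, 90 mm high; origin centre of underside. A bystander.
Things that resemble listed ones, but are neither listed nor needed, are in the scene too. What is shaped like the insert but blue is not meant.

How it is judged (in metres and radians):
On the way:
1. the insert is drawn back out of the slicer: at least 45 mm along the slide, so its blade end is out from under the bar (x of insert in the frame of slicer below -0.08 m), for 0.1 s.
At the end, for the whole second after the job is handed in: The insert lies flat (within 0.1 rad) and the right way up on the tray's floor, its underside's centre within 50 mm of the tray's centre along both tray axes and no more than 5 mm above the floor, at rest and released (x of insert in the frame of tray between -0.05 and 0.05 m and y of insert in the frame of tray between -0.05 and 0.05 m and z of insert in the frame of tray between 0 and 0.01 m and angle between insert's own z axis and vertical below 0.1 rad and linear speed of insert below 0.02 m/s); the robot touches nothing.
It fails at once if insert forced: more than 30 N between insert (with its release) and slicer (contact force between insert and slicer above 30 N).
It fails at once if insert dropped or banged into the tray: more than 40 N between them (contact force between insert and tray above 40 N).
It fails at once if bowl, bottle or mug pushed more than 25 mm or tipped (distance of any of bowl, bottle, mug from where it was at the start of the episode above 0.025 m or angle between any of bottle, mug, bowl's own z axis and vertical above 0.3 rad).
It also fails if it takes over 56 s, if anything falls off the work surface, if the arm or the gripper's body presses on something with over 40 N, if the wrist force passes 120 N, or if a joint passes its speed limit or range.

## Robot

A 7-joint arm with a two-finger parallel gripper is mounted at the origin on the work surface. World frame = base frame: x ahead of the robot, y to its left, z up, the work surface at z = 0. Lengths are in m, angles in degrees, forces in N, time in s.
With the tool pointing down it reaches from about 0.425 to 0.875 m from the base axis. Payload 4.7 kg.
Tool frame: the origin (TCP) lies between the finger pads; the fingertips stand env.finger_overhang ahead of it and the grasp point (between the pads) lies 5 mm behind it (env.finger_overhang is the distance from the TCP to the fingertips, in m); z points along the fingers, y is the line along which they close (so a half turn about z gives the same grasp; the last joint's range is limited). The gripper opens to 87 mm and grips with 3 to 60 N. Pads are 19 mm wide; open, the fingers measure 117 mm over their backs; the gripper's body (75 mm by 190 mm) begins 51 mm behind the grasp point.
Start: joints at [-67.202, 18.392, -4.016, 83.108, 1.295, 78.541, -3.26], TCP at [0.243, 0.603, 0.201] pointing down, gripper open.
Joint ranges: [-163.93, 163.93], [-17.29, 119.83], [-79.2, 71.16], [3.27, 140.29], [-89.18, 269.18], [5.43, 117.66], [-154.24, 154.24]. Speed limits (degrees/s): [147.25, 147.25, 180, 180, 180, 180, 180].

## Interface

Orientations are given as [roll, pitch, yaw] about the fixed x, y, z axes, in that order (R = Rz(yaw) Ry(pitch) Rx(roll)).
In Python, from cell import telemetry, eyes, env, models gives the robot as it stands. The module is installed in compiled form; this text tells all that it offers.
- The arm moves only by the tool drive_tool, never from a script. Its arguments are lists of equal length, an entry for each row: "angular": the turn, a rotation vector about the tool's x, y, z in rad, a list of three; "delta_pos": the shift along the tool's x, y, z in cm, a list of three; "gripper": the finger opening in cm, from 0 to 8.7. A call has 1 to 20 rows; each row shifts and turns the commanded pose from where the row before left it, along the tool's axes as they then stand; what a row does not reach is not made up. A row lasts 1/10 s, in which the tool goes at most 50 mm and 8.59 degrees, less where a joint would pass 70% of its speed; a pose out of reach is approached as far as the arm can. A call with a gripper value outside its range is refused whole. The fingers move at their own pace and stop on an object; "squeeze" is the grip in N (left out, the last holds). Time passes only in rows, so rows that do not move let the fingers close. It gives the time, the measured TCP pose, the force, the opening and the grip force at its end, in the units of the state.
- telemetry.get_obs(): the state, without advancing time (a new reading comes with each control period).
- eyes.read_camera(name): name is "side" or "top" or "wrist"; returns a dict with "pixels" (400x640x3 uint8, red, green, blue), "mtx" (3x3 intrinsics, pixels), "origin" and "orientation" of the camera in the world. Camera axes: x right, y down, z forward; pixel columns grow to the right and rows downward; lengths in m; the calibration is good to about 2 mm. The wrist camera is an equidistant fisheye: a pixel r from the principal point sees the ray r / f radians off the axis. A picture is of the moment at which its call begins. There is no depth.
- env.sign_off(): hands the job in; it is judged then, once.
Trained networks look in a picture, given as the dict that the camera call returned (one of the last four; its "shot" number tells which), for a name from the list of things; names that differ only in an ending like _2 or _b are one class to them, and where a whole thing is asked for, a point or a joint stands for the part that bears it (a point fixed in the world has none). Each returns a list of dicts, best first, with "p" (0 to 1); they miss things now and then, are a little off and sometimes report something else, mostly with a low value. They report only what shows in the picture. A call takes as long as a camera call. They do not tell look-alikes from the thing itself.
- models.search_frame(picture, target): "centre" ([column, row] in pixels, amid what is visible of it).
- models.cut_out(picture, target): "pixels" (400x640 bool, what is visible of it) and "centre" ([column, row] in pixels, amid what is visible of it).
The state is a dict: "time_s": time; "qpos": joint angles; "joint_velocities": joint speeds; "effort": joint torques, N m; "tool_pos": TCP position; "tool_rot": TCP orientation; "force": force on the tool from outside, world axes, zero at the start; "wrist_torque": the same for the moment, N m; "grip_width": finger opening in m; "grasp_force": force on a finger pad.
Only numpy, scipy, OpenCV 4.12 (cv2) and the standard library are available. Lean on these libraries where they do the work, as an engineer would, in place of code of your own. Each camera call takes 0.05 s, during which the arm holds its last target. There are 200 camera calls.

## Working session

There is one attempt and no reset: what is moved stays moved. The work goes in short steps, Python scripts to look and compute and a tool call to move; the robot and the scene stay as the last step left them, time stands still between calls to the robot, and variables do not carry over. Pictures are saved under pics/ and viewed, at most 12 in all, crops included, and the job is handed in when it is done.

Besides the shell and the picture viewer there is one more tool, called after ">>>" as name(argument=value, ...), one argument or row to a line, values as JSON. drive_tool: Moves the arm, as the interface text tells. Its arguments: {"type":"object","properties":{"angular":{"type":"array","items":{"type":"array","items":{"type":"number"}}},"delta_pos":{"type":"array","items":{"type":"array","items":{"type":"number"}}},"gripper":{"type":"array","items":{"type":"number"}},"squeeze":{"type":"number"}},"required":["angular","delta_pos","gripper"]}

```bash
mkdir -p pics; cat > h.py <<'E'
import numpy as np, cv2
from cell import telemetry, eyes, env, models
from scipy.spatial.transform import Rotation as R
def rot(c):
    o=np.array(c["orientation"],float)
    return o if o.shape==(3,3) else R.from_euler('xyz',o,degrees=True).as_matrix()
def ray(c,px,fish=False):
    K=np.array(c["mtx"]); d=np.array([(px[0]-K[0,2])/K[0,0],(px[1]-K[1,2])/K[1,1]])
    if fish:
        r=np.hypot(*d); v=np.array([*(d/max(r,1e-9)*np.sin(r)),np.cos(r)])
    else: v=np.array([*d,1.])
    return rot(c)@v
def at_z(c,px,z,fish=False):
    v=ray(c,px,fish); o=np.array(c["origin"]); return o+v*(z-o[2])/v[2]
def save(c,n,crop=None,s=1):
    im=c["pixels"][:,:,::-1]
    if crop: im=im[crop[1]:crop[3],crop[0]:crop[2]]
    cv2.imwrite(f"pics/{n}.png",cv2.resize(im,None,fx=s,fy=s,interpolation=cv2.INTER_CUBIC))
E
python3 - <<'E'
from h import *
print(telemetry.get_obs(), env.finger_overhang)
a=eyes.read_camera("top"); b=eyes.read_camera("side")
for n,c in(("top",a),("side",b)):
    save(c,n); print(n,c["origin"],c["orientation"],c["mtx"])
    for t in["slicer","slicer_bar","insert","tab_top","tooth","tray","bowl","bottle","mug"]:
        print(t,[(np.round(d["centre"]).tolist(),round(d["p"],2)) for d in models.search_frame(c,t)][:4])
E
```

```text
{'time_s': 0.0, 'qpos': array([-67.20112481,  18.44008507,  -4.01658317,  83.17475065,
         1.29527876,  78.54278281,  -3.26091136]), 'joint_velocities': array([-0.03350374, -0.0293992 ,  0.03299568,  0.00269139,  0.06739933,
        0.03102907, -0.00612036]), 'effort': array([-9.12728847e-04, -4.91280699e+01, -4.04431326e-01, -3.12529743e+01,
       -6.41001854e-02,  4.35573875e-02,  1.97236700e-04]), 'tool_pos': array([0.24321263, 0.60212626, 0.19985143]), 'tool_rot': array([-1.79887648e+02,  5.79617835e-03,  1.58011019e+02]), 'force': array([-0.3594987 ,  0.21658432,  0.23315674]), 'wrist_torque': array([0.03030977, 0.01770052, 0.04482021]), 'grasp_force': 0.0, 'grip_width': 0.08698024220461145} 0.014
top [ 0.35929071 -0.06696191  1.39726196] [-175.38468183    0.32787246  -91.34091491] [[452.66053824   0.         320.87781967]
 [  0.         452.66053824 198.52424959]
 [  0.           0.           1.        ]]
slicer [([306.0, 153.0], 0.69)]
slicer_bar [([307.0, 153.0], 0.65)]
insert [([310.0, 173.0], 0.85), ([460.0, 130.0], 0.84), ([208.0, 289.0], 0.83), ([385.0, 273.0], 0.73
[... 390 characters left out ...]
53207] [-123.08255512    1.11668484  -47.30498176] [[477.47009272   0.         319.46676645]
 [  0.         477.47009272 207.50663885]
 [  0.           0.           1.        ]]
slicer [([331.0, 201.0], 0.64), ([337.0, 206.0], 0.63)]
slicer_bar [([336.0, 210.0], 0.94)]
insert [([484.0, 254.0], 0.93), ([313.0, 298.0], 0.82), ([329.0, 204.0], 0.64), ([184.0, 210.0], 0.6)]
tab_top [([308.0, 293.0], 0.87), ([490.0, 251.0], 0.75), ([331.0, 203.0], 0.67), ([184.0, 209.0], 0.65)]
tooth [([328.0, 202.0], 0.97), ([489.0, 253.0], 0.67)]
tray [([228.0, 180.0], 0.94), ([330.0, 201.0], 0.53), ([303.0, 147.0], 0.25)]
bowl [([403.0, 249.0], 0.7)]
bottle [([434.0, 194.0], 0.97)]
mug [([303.0, 148.0], 0.98)]
```

View pics/top.png

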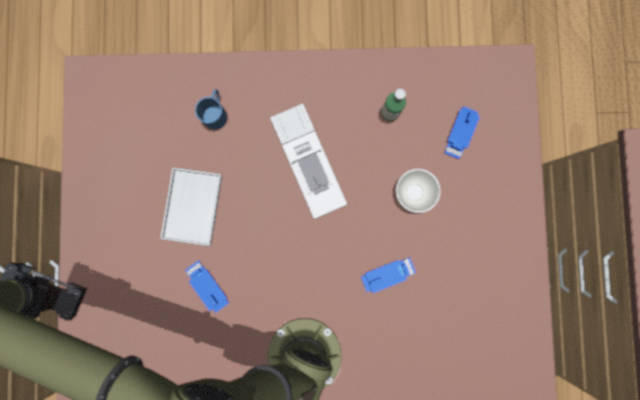

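View pics/side.png

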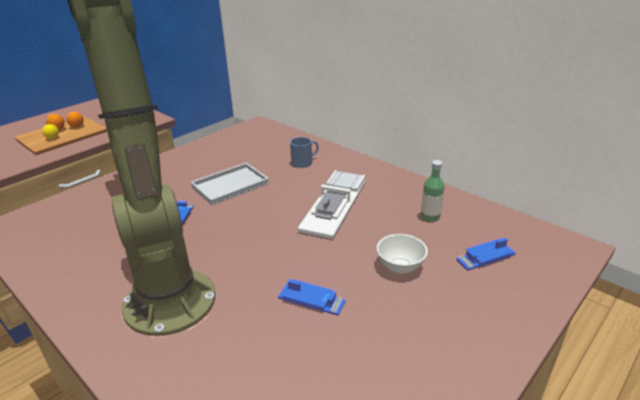

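The top view shows the grey insert in the white slicer at about (313,172), with the blades toward (300,148). Three blue look-alikes are at (208,288), (387,275) and (462,131), and these are not meant. The tray is at (190,207), the mug at (210,111), the bottle at (395,105) and the bowl at (418,190). The insert in the slicer is the only grey one, so it fits the description. I'll measure it and confirm with a crop.

```bash
python3 - <<'E'
from h import *
a=eyes.read_camera("top"); b=eyes.read_camera("side")
hsv=cv2.cvtColor(a["pixels"],cv2.COLOR_RGB2HSV)
def rect(c,m,z):
    ys,xs=np.nonzero(m); P=np.array([at_z(c,(x,y),z)[:2] for x,y in zip(xs,ys)],np.float32)
    r=cv2.minAreaRect(P*1000); bp=cv2.boxPoints(r); return np.round(r[0]),np.round(r[1]),round(r[2],1),np.round(bp).tolist()
m=np.zeros((400,640),np.uint8); m[95:225,262:352]=1
w=((hsv[:,:,1]<45)&(hsv[:,:,2]>90)&(m>0)).astype(np.uint8)
n,l,s,_=cv2.connectedComponentsWithStats(w); k=1+np.argmax(s[1:,4]); print("slicer",rect(a,l==k,0.022),s[k])
m=np.zeros((400,640),np.uint8); m[160:255,155:230]=1
w=((hsv[:,:,1]<60)&(hsv[:,:,2]>70)&(m>0)).astype(np.uint8)
n,l,s,_=cv2.connectedComponentsWithStats(w); k=1+np.argmax(s[1:,4]); print("tray",rect(a,l==k,0.024),s[k])
for c,n in((a,"top"),(b,"side")):
  for t in("slicer","tray","insert","bowl","bottle","mug"):
    for d in models.cut_out(c,t)[:1]:
        print(n,t,d["p"],np.round(d["centre"]),d["pixels"].sum(), rect(c,d["pixels"],{"slicer":.022,"tray":.024,"insert":.045,"bowl":.06,"bottle":.19,"mug":.09}[t])[:3])
# tab from two views
def tri(p,q):
    A=[];B=[]
    for c,x in((a,p),(b,q)):
        v=ray(c,x);v/=np.linalg.norm(v);M=np.eye(3)-np.outer(v,v);A.append(M);B.append(M@np.array(c["origin"]))
    return np.linalg.solve(sum(A),sum(B))
print("bar",at_z(a,(307,153),.05),"tooth tri",tri((311,170),(328,202)))
im=np.hstack([cv2.resize(a["pixels"][95:225,260:360],None,fx=4,fy=4,interpolation=2),cv2.resize(b["pixels"][165:240,290:375],(400,520),interpolation=2)])
cv2.imwrite("pics/crop.png",im[:,:,::-1])
E
```

```text
slicer (array([590., -24.]), array([348., 118.]), 22.0, [[406.0, -35.0], [450.0, -144.0], [773.0, -14.0], [729.0, 96.0]]) [ 270  103   78  116 4275]
tray (array([457., 335.]), array([163., 230.]), 80.5, [[330.0, 274.0], [557.0, 236.0], [584.0, 397.0], [357.0, 434.0]]) [ 159  166   64   81 4000]
top slicer 0.69 [305. 151.] 3218 (array([590., -23.]), array([347., 115.]), 22.4)
top tray 0.92 [188. 205.] 3652 (array([457., 334.]), array([156., 219.]), 80.6)
top insert 0.96 [313. 170.] 1006 (array([563., -34.]), array([160.,  68.]), 23.3)
top bowl 0.94 [416. 188.] 1474 (array([ 486., -349.]), array([128., 125.]), 88.6)
top bottle 0.84 [395. 105.] 574 (array([ 709., -265.]), array([56., 96.]), 61.9)
top mug 0.95 [211. 113.] 799 (array([731., 259.]), array([107.,  86.]), 22.3)
side slicer 0.84 [336. 204.] 1956 (array([586., -21.]), array([384., 135.]), 23.3)
side tray 0.82 [230. 180.] 1840 (array([443., 316.]), array([186., 234.]), 79.9)
side insert 0.69 [484. 256.] 1114 (array([ 628., -515.]), array([ 77., 182.]), 65.9)
side bowl 0.67 [402. 250.] 1532 (array([ 470., -361.]), array([160., 127.]), 41.2)
side bottle 0.62 [435. 199.] 1022 (array([ 605., -354.]), array([317.,  52.]), 28.3)
side mug 0.68 [301. 151.] 590 (array([674., 201.]), array([220.,  79.]), 45.3)
bar [ 0.6066839  -0.02324236  0.05      ] tooth tri [ 0.55506998 -0.03205796  0.03554883]
```

View pics/crop.png

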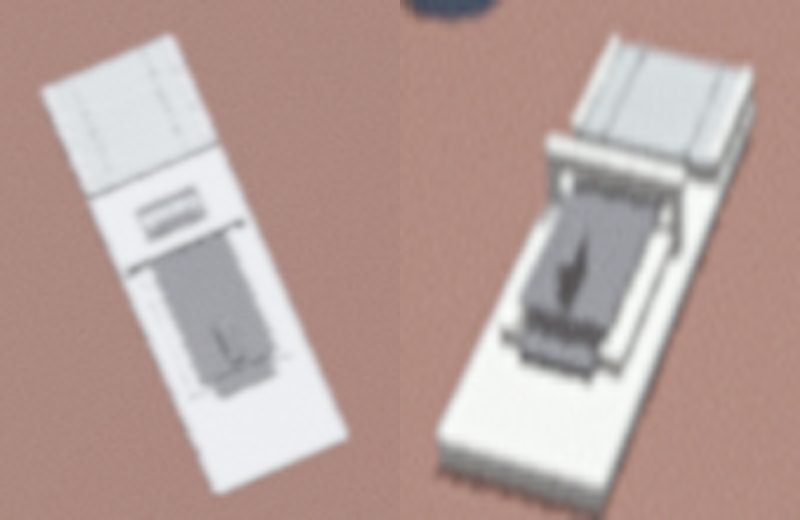

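The crop confirms it: the grey insert sits in the white slicer, with its tab toward the near (robot) end. Slicer deck centre is (0.590,-0.0235) with heading 22.2°, so the tab is at about (0.525,-0.050,0.069). The tray is at (0.457,0.335) with its long axis at -9.5°. I'm moving to hover over the tab with tool yaw 202°.

>>> drive_tool(
  angular=[
    [0, 0, -0.1285],
    [0, 0, -0.1285],
    [0, 0, -0.1285],
    [0, 0, -0.1285],
    [0, 0, -0.1285],
    [0, 0, -0.1285],
  ],
  delta_pos=[
    [0, 0, 0],
    [0, 0, 0],
    [0, 0, 0],
    [0, 0, 0],
    [0, 0, 0],
    [0, 0, 0],
  ],
  gripper=[5, 5, 5, 5, 5, 5],
)

```text
time_s: 2.3
tool_pos: [0.2435, 0.6027, 0.201]
tool_rot: [180.0, 0.0, -157.5]
force: [-0.1, 0.1, 0.5]
grip_width: 0.052
grasp_force: 0.0
```

>>> drive_tool(
  angular=[
    [0, 0, 0],
    [0, 0, 0],
    [0, 0, 0],
    [0, 0, 0],
    [0, 0, 0],
    [0, 0, 0],
    [0, 0, 0],
    [0, 0, 0],
    [0, 0, 0],
    [0, 0, 0],
    [0, 0, 0],
    [0, 0, 0],
    [0, 0, 0],
    [0, 0, 0],
    [0, 0, 0],
    [0, 0, 0],
    [0, 0, 0],
    [0, 0, 0],
    [0, 0, 0],
    [0, 0, 0],
  ],
  delta_pos=[
    [-0.08, -3.94, 0.2],
    [-0.08, -3.94, 0.2],
    [-0.08, -3.94, 0.2],
    [-0.08, -3.94, 0.2],
    [-0.08, -3.94, 0.2],
    [-0.08, -3.94, 0.2],
    [-0.08, -3.94, 0.2],
    [-0.08, -3.94, 0.2],
    [-0.08, -3.94, 0.2],
    [-0.08, -3.94, 0.2],
    [-0.08, -3.94, 0.2],
    [-0.08, -3.94, 0.2],
    [-0.08, -3.94, 0.2],
    [-0.08, -3.94, 0.2],
    [-0.08, -3.94, 0.2],
    [-0.08, -3.94, 0.2],
    [-0.08, -3.94, 0.2],
    [-0.08, -3.94, 0.2],
    [0, 0, 0],
    [0, 0, 0],
  ],
  gripper=[5, 5, 5, 5, 5, 5, 5, 5, 5, 5, 5, 5, 5, 5, 5, 5, 5, 5, 5, 5],
)

```text
time_s: 4.3
tool_pos: [0.5245, -0.0493, 0.1649]
tool_rot: [180.0, -0.0, -158.0]
force: [-0.6, 1.7, -0.6]
grip_width: 0.0502
grasp_force: 0.0
```

```bash
python3 - <<'E'
from h import *
o=telemetry.get_obs(); print(o["time_s"],o["tool_pos"],o["tool_rot"],o["qpos"],o["force"])
c=eyes.read_camera("wrist"); save(c,"w1"); print(c["origin"],c["orientation"],c["mtx"])
for t,z in(("tab_top",.069),("tooth",.057),("insert",.045),("slicer_bar",.022)):
    for d in models.search_frame(c,t)[:3]: print(t,np.round(d["centre"],1),round(d["p"],2),np.round(at_z(c,d["centre"],z,True),4))
E
```

```text
4.3 [ 0.5245214  -0.04928719  0.16487461] [ 1.79985247e+02 -1.19268525e-02 -1.57950094e+02] [-21.99115818   4.47144906  25.8444776  104.28082163  -2.05968155
  71.72161347 116.481589  ] [-0.63446689  1.68705942 -0.60673568]
[ 0.46537359 -0.07374181  0.34828638] [1.66110163e+02 5.57684863e-03 1.12040149e+02] [[309.70691629   0.         316.12978798]
 [  0.         309.70691629 202.34973632]
 [  0.           0.           1.        ]]
tab_top [605.4  80.9] 0.89 [0.2433 0.234  0.069 ]
tab_top [ 16.9 170.9] 0.84 [ 0.6404 -0.4384  0.069 ]
tab_top [317.1 209.6] 0.76 [ 0.5355 -0.0444  0.069 ]
tooth [604.2  84.9] 0.85 [0.2408 0.2464 0.057 ]
tooth [ 16.9 171.8] 0.83 [ 0.6492 -0.4539  0.057 ]
tooth [316.  209.3] 0.58 [ 0.5387 -0.0442  0.057 ]
insert [601.5  86.9] 0.96 [0.2382 0.2545 0.045 ]
insert [314.5 208.1] 0.63 [ 0.5411 -0.0449  0.045 ]
insert [ 24.3 166.4] 0.61 [ 0.642  -0.4506  0.045 ]
slicer_bar [318.9 148.2] 0.78 [ 0.4848 -0.0628  0.022 ]
```

View pics/w1.png

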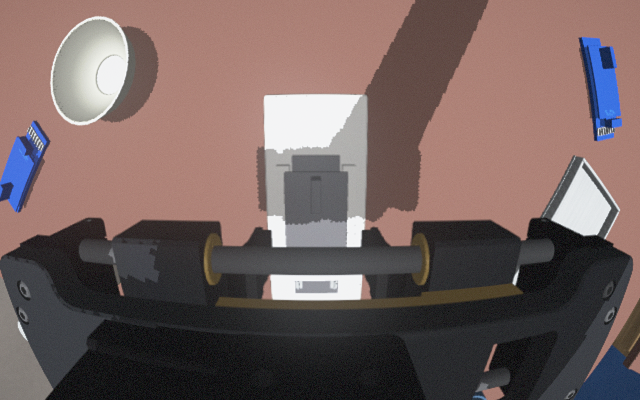

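The wrist view shows the slicer centred at column 316, with its rear end at row 95. The insert spans columns 285–348 and the tab is the strip at column 316, rows 176–210. Lateral alignment and yaw look good. I'll measure the along-slide position and the yaw.

```bash
python3 - <<'E'
from h import *
c=eyes.read_camera("wrist")
im=c["pixels"][85:235,250:385]; g=np.clip((im.astype(float)/255)**.5*255,0,255).astype(np.uint8)
cv2.imwrite("pics/w2.png",cv2.resize(g,None,fx=4,fy=4,interpolation=2)[:,:,::-1])
o=telemetry.get_obs(); t=o["tool_pos"]; h=np.radians(22.2); u=np.array([np.cos(h),np.sin(h)]); v=np.array([-u[1],u[0]])
def loc(px,z): p=at_z(c,px,z,True)[:2]-t[:2]; return np.round([p@u*1000,p@v*1000],1)
print("rear end",loc((316,95.5),.022),"edges",[loc((x,y),.022) for x,y in((264,97),(367,97))])
hsv=cv2.cvtColor(c["pixels"],cv2.COLOR_RGB2HSV)
for r in(100,110,120,130,140): 
    s=c["pixels"][r].astype(int); d=s[:,0]-s[:,2]; xs=[x for x in range(240,400) if d[x]<25]; print(r,loc((xs[0]-.5,r),.022),loc((xs[-1]+.5,r),.022))
for r in range(154,216,4): print(r,loc((316,r),.069),c["pixels"][r,302:332:2,1].tolist())
E
```

```text
rear end [-97.5  -0.6] edges [array([-96.8, -55.1]), array([-97. ,  52.8])]
100 [-93.7 -57.8] [-93.7  52.3]
110 [-83.  -57.8] [-83.5  63.1]
120 [-72.3 -57.9] [-72.7  61.1]
130 [-61.7 -58. ] [-62.2  65.6]
140 [-51.  -58.2] [-51.6  70.2]
154 [-39.7  -0.5] [125, 123, 123, 119, 122, 121, 120, 117, 119, 119, 119, 124, 121, 123, 120]
158 [-36.1  -0.5] [107, 108, 108, 110, 106, 110, 107, 106, 109, 110, 104, 106, 106, 101, 102]
162 [-32.4  -0.5] [108, 106, 109, 106, 112, 105, 105, 108, 102, 103, 105, 105, 106, 106, 102]
166 [-28.8  -0.5] [108, 105, 104, 103, 102, 105, 107, 106, 102, 106, 106, 102, 105, 102, 105]
170 [-25.1  -0.5] [97, 96, 99, 99, 97, 93, 95, 93, 97, 92, 93, 93, 96, 91, 95]
174 [-21.4  -0.4] [103, 105, 102, 104, 98, 97, 99, 94, 98, 103, 104, 103, 100, 101, 102]
178 [-17.7  -0.4] [99, 102, 101, 89, 77, 77, 76, 75, 79, 103, 101, 100, 100, 97, 103]
182 [-14.   -0.4] [103, 101, 104, 91, 98, 99, 99, 101, 99, 103, 103, 95, 101, 102, 99]
186 [-10.3  -0.4] [101, 99, 102, 94, 98, 98, 103, 99, 94, 100, 99, 97, 101, 102, 100]
190 [-6.5 -0.4] [99, 101, 98, 89, 98, 101, 102, 97, 92, 98, 98, 99, 100, 101, 101]
194 [-2.7 -0.4] [99, 98, 98, 92, 99, 98, 98, 96, 88, 94, 97, 98, 99, 100, 98]
198 [ 1.1 -0.4] [97, 102, 101, 87, 97, 95, 97, 98, 95, 96, 99, 97, 96, 100, 98]
202 [ 4.9 -0.4] [95, 96, 92, 85, 99, 95, 97, 97, 92, 97, 101, 98, 96, 98, 95]
206 [ 8.7 -0.4] [98, 100, 92, 86, 96, 98, 97, 96, 92, 94, 95, 100, 98, 95, 97]
210 [12.6 -0.4] [95, 100, 97, 88, 95, 95, 94, 98, 92, 96, 96, 95, 95, 95, 94]
214 [16.5 -0.4] [96, 95, 100, 96, 95, 97, 98, 94, 96, 96, 98, 95, 93, 97, 98]
```

View pics/w2.png

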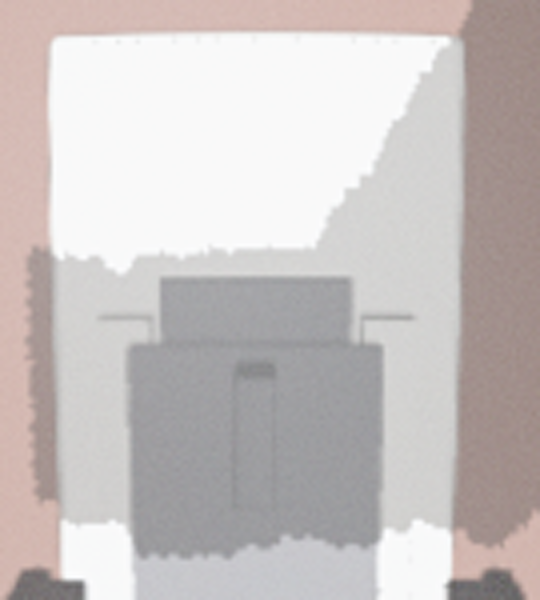

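>>> drive_tool(
  angular=[
    [0, 0, 0],
    [0, 0, 0],
    [0, 0, 0],
    [0, 0, 0],
    [0, 0, 0],
  ],
  delta_pos=[
    [0, -0.1, 2.0],
    [0, -0.1, 2.0],
    [0, 0, 2.0],
    [0, 0, 1.0],
    [0, 0, 0],
  ],
  gripper=[5, 5, 4, 3, 3],
)

```text
time_s: 5.1
tool_pos: [0.5241, -0.0498, 0.0937]
tool_rot: [179.9, -0.1, -157.8]
force: [-0.2, 0.6, 0.1]
grip_width: 0.0347
grasp_force: 0.0
```

```bash
python3 - <<'E'
from h import *
c=eyes.read_camera("wrist")
im=c["pixels"][120:260,245:390]; g=np.clip((im.astype(float)/255)**.5*255,0,255).astype(np.uint8)
cv2.imwrite("pics/w3.png",cv2.resize(g,None,fx=4,fy=4,interpolation=2)[:,:,::-1])
o=telemetry.get_obs(); t=o["tool_pos"]; h=np.radians(22.2); u=np.array([np.cos(h),np.sin(h)]); v=np.array([-u[1],u[0]])
print(t,o["tool_rot"],o["grip_width"])
def loc(px,z): p=at_z(c,px,z,True)[:2]-t[:2]; return np.round([p@u*1000,p@v*1000],1)
for r in(170,180,190,200,210): print(r,[loc((x,r),.069) for x in(306,316,326)])
E
```

```text
[ 0.52503701 -0.05000096  0.09483816] [ 1.79982450e+02 -4.33328379e-02 -1.57776970e+02] 0.03274688906715825
170 [array([-35.9,  -6.9]), array([-35.9,  -0.1]), array([-35.9,   6.7])]
180 [array([-29. ,  -6.9]), array([-29. ,  -0.1]), array([-29. ,   6.7])]
190 [array([-22.1,  -6.9]), array([-22.1,  -0.1]), array([-22.1,   6.8])]
200 [array([-15.,  -7.]), array([-15. ,  -0.1]), array([-15. ,   6.8])]
210 [array([-7.9, -7. ]), array([-7.9, -0.1]), array([-7.9,  6.9])]
```

View pics/w3.png

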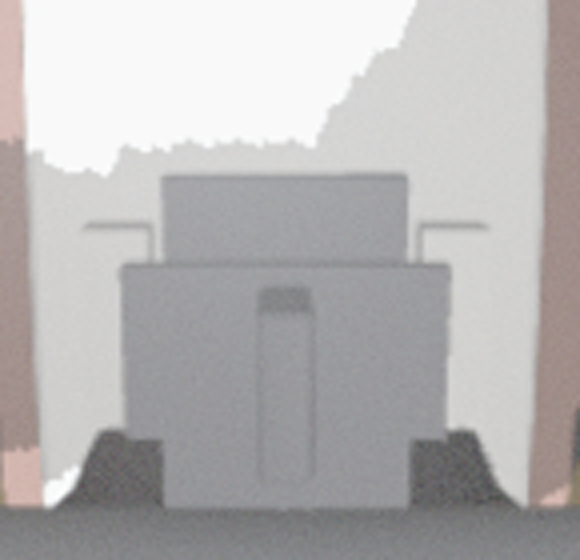

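The fingers' midpoint (col 287 in the crop) matches the tab centre (286.5). The tab's rear end is 16 mm behind the TCP, so it is centred lengthwise as well. Descending and pinching.

>>> drive_tool(
  angular=[
    [0, 0, 0],
    [0, 0, 0],
    [0, 0, 0],
    [0, 0, 0],
    [0, 0, 0],
    [0, 0, 0],
  ],
  delta_pos=[
    [0, 0, 1.0],
    [0, 0, 1.0],
    [0, 0, 0.8],
    [0, 0, 0.6],
    [0, 0, 0],
    [0, 0, 0],
  ],
  gripper=[3, 3, 3, 3, 3, 3],
)

```text
time_s: 5.75
tool_pos: [0.5253, -0.0504, 0.0609]
tool_rot: [-180.0, -0.0, -157.8]
force: [-0.2, 0.1, -0.2]
grip_width: 0.03
grasp_force: 0.0
```

>>> drive_tool(
  angular=[
    [0, 0, 0],
    [0, 0, 0],
    [0, 0, 0],
    [0, 0, 0],
    [0, 0, 0],
    [0, 0, 0],
    [0, 0, 0],
    [0, 0, 0],
  ],
  delta_pos=[
    [0, 0, 0],
    [0, 0, 0],
    [0, 0, 0],
    [0, 0, 0],
    [0, 0, 0],
    [0, 0, 0],
    [0, 0, 0],
    [0, 0, 0],
  ],
  gripper=[2, 1.5, 1.2, 0.9, 0.6, 0.6, 0.6, 0.6],
  squeeze=40,
)

```text
time_s: 6.55
tool_pos: [0.5253, -0.0504, 0.061]
tool_rot: [180.0, 0.0, -157.8]
force: [-0.5, -0.5, 0.1]
grip_width: 0.0062
grasp_force: 0.0
```

The fingers closed to 6 mm without any grip force, so the tab isn't between them. I need a look.

```bash
python3 - <<'E'
from h import *
c=eyes.read_camera("wrist"); b=eyes.read_camera("side")
f=lambda im:np.clip((im.astype(float)/255)**.5*255,0,255).astype(np.uint8)
A=cv2.resize(f(c["pixels"][120:260,245:390]),(400,386),interpolation=2)
B=cv2.resize(b["pixels"][140:260,260:385],(402,386),interpolation=2)
cv2.imwrite("pics/w4.png",np.hstack([A,B])[:,:-2,::-1])
print(telemetry.get_obs())
E
```

```text
{'time_s': 6.65, 'qpos': array([-20.82393764,  10.69063914,  25.73831573, 110.7471508 ,
        -5.35803645,  59.70741735, 119.42262786]), 'joint_velocities': array([-0.02514109, -0.04064543, -0.00329391, -0.02718924,  0.05082646,
        0.01854055, -0.09443318]), 'effort': array([-1.21591756e-04, -3.43298542e+01,  2.58458130e+00, -2.74178749e+01,
        7.13083427e-02,  4.96276072e-02,  2.62350534e-05]), 'tool_pos': array([ 0.52533362, -0.05034637,  0.06095837]), 'tool_rot': array([ 1.79998066e+02,  5.24418001e-03, -1.57809719e+02]), 'force': array([ 0.2456193 , -0.53656529, -0.58581345]), 'wrist_torque': array([0.02833666, 0.05037223, 0.01491622]), 'grasp_force': 0.0, 'grip_width': 0.006289801031362295}
```

View pics/w4.png

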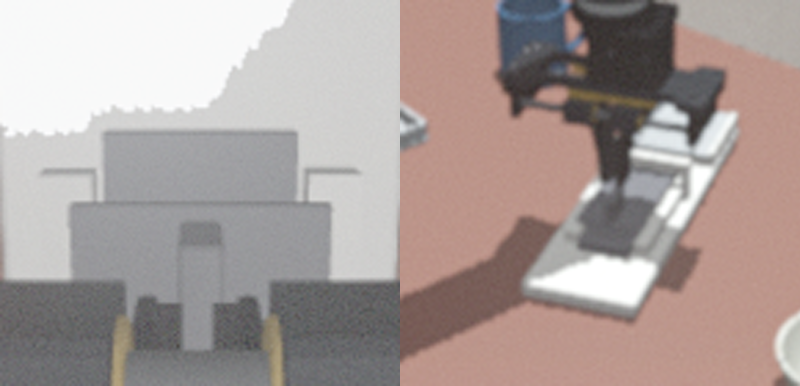

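The tab does show between the fingers (crop columns 182–213), so they may just have stopped at the commanded 6 mm. I'll close fully.

>>> drive_tool(
  angular=[
    [0, 0, 0],
    [0, 0, 0],
    [0, 0, 0],
    [0, 0, 0],
    [0, 0, 0],
  ],
  delta_pos=[
    [0, 0, 0],
    [0, 0, 0],
    [0, 0, 0],
    [0, 0, 0],
    [0, 0, 0],
  ],
  gripper=[0.3, 0, 0, 0, 0],
  squeeze=40,
)

```text
time_s: 7.15
tool_pos: [0.5253, -0.0504, 0.061]
tool_rot: [180.0, 0.0, -157.8]
force: [-0.8, -0.5, -0.6]
grip_width: 0.0007
grasp_force: 0.0
```

The fingers close to zero, so the tips appear to be passing above the tab. I'll check the tip height in the side view.

```bash
python3 - <<'E'
from h import *
b=eyes.read_camera("side"); c=eyes.read_camera("wrist")
def proj(c,P,fish=False):
    p=rot(c).T@(np.array(P)-np.array(c["origin"])); K=np.array(c["mtx"])
    if fish:
        r=np.hypot(p[0],p[1]); th=np.arctan2(r,p[2]); d=p[:2]/r*th
    else: d=p[:2]/p[2]
    return np.round(d*K[0,0]+K[:2,2],1)
t=telemetry.get_obs()["tool_pos"]; h=np.radians(22.2); u=np.array([np.cos(h),np.sin(h),0])
print(t)
for z in(.045,.047,.061,.069,.08,.1,.12): print(z,"side",proj(b,[t[0],t[1],z]),"wrist rear edge",proj(c,np.array([t[0],t[1],z])-.0095*u,True))
v=np.array([-u[1],u[0],0]);S=np.array([.590,-.0235,0])+.010*u  # slicer origin
k=5;x0,y0=285,160
im=cv2.resize(b["pixels"][y0:y0+80,x0:x0+80],None,fx=k,fy=k,interpolation=2).copy()
for nm,P in {"tabtop-":S-.096*u+[0,0,.069],"tabtop+":S-.064*u+[0,0,.069],"tabfoot-":S-.096*u+[0,0,.045],"tip":np.array([t[0],t[1],.047])}.items():
    q=proj(b,P); print(nm,q); cv2.circle(im,tuple(int(a) for a in (q-[x0,y0])*k),3,(255,0,0),-1)
w=cv2.resize(np.clip((c["pixels"][170:250,275:355]/255.)**.5*255,0,255).astype(np.uint8),None,fx=5,fy=5,interpolation=2)
cv2.imwrite("pics/s5.png",np.hstack([im,w])[:,:,::-1])
E
```

```text
[ 0.52532799 -0.05039374  0.06097857]
0.045 side [326.8 205.4] wrist rear edge [316.8 209.9]
0.047 side [326.7 204.8] wrist rear edge [316.9 210.7]
0.061 side [326.7 200.9] wrist rear edge [316.9 216.7]
0.069 side [326.7 198.7] wrist rear edge [316.9 220.6]
0.08 side [326.6 195.5] wrist rear edge [317.  226.4]
0.1 side [326.5 189.8] wrist rear edge [317.1 239.1]
0.12 side [326.5 184. ] wrist rear edge [317.2 255.2]
tabtop- [324.7 201.3]
tabtop+ [328.3 196. ]
tabfoot- [324.8 208.1]
tip [326.7 204.8]
```

View pics/s5.png

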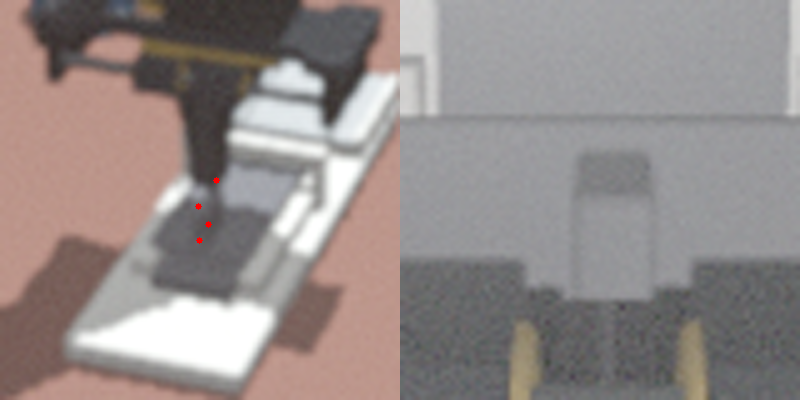

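The side and wrist views both put the fingertips at z≈0.077, about 15 mm above the TCP rather than 14 mm below it. They are therefore just above the tab. I'll open, then go about 28 mm lower while watching the force.

>>> drive_tool(
  angular=[
    [0, 0, 0],
    [0, 0, 0],
    [0, 0, 0],
    [0, 0, 0],
    [0, 0, 0],
    [0, 0, 0],
    [0, 0, 0],
    [0, 0, 0],
    [0, 0, 0],
    [0, 0, 0],
    [0, 0, 0],
  ],
  delta_pos=[
    [0, 0, -0.2],
    [0, 0, 0],
    [0, 0, 0],
    [0, 0, 0],
    [0, 0, 0],
    [0, 0, 0.5],
    [0, 0, 0.5],
    [0, 0, 0.5],
    [0, 0, 0.3],
    [0, 0, 0],
    [0, 0, 0],
  ],
  gripper=[1, 2, 3, 3, 3, 3, 3, 3, 3, 3, 3],
)

```text
time_s: 8.35
tool_pos: [0.5253, -0.0504, 0.0449]
tool_rot: [180.0, -0.0, -157.8]
force: [-0.1, 0.5, 0.0]
grip_width: 0.0299
grasp_force: 0.0
```

```bash
python3 - <<'E'
from h import *
b=eyes.read_camera("side"); c=eyes.read_camera("wrist"); o=telemetry.get_obs(); print(o["tool_pos"],o["force"],o["grip_width"])
im=cv2.resize(b["pixels"][160:240,285:365],None,fx=5,fy=5,interpolation=2)
w=cv2.resize(np.clip((c["pixels"][170:250,275:355]/255.)**.5*255,0,255).astype(np.uint8),None,fx=5,fy=5,interpolation=2)
cv2.imwrite("pics/s6.png",np.hstack([im,w])[:,:,::-1])
E
```

```text
[ 0.52553394 -0.05038893  0.04517045] [-0.48535801 -0.19303533  0.71604908] 0.030150515627555594
```

View pics/s6.png

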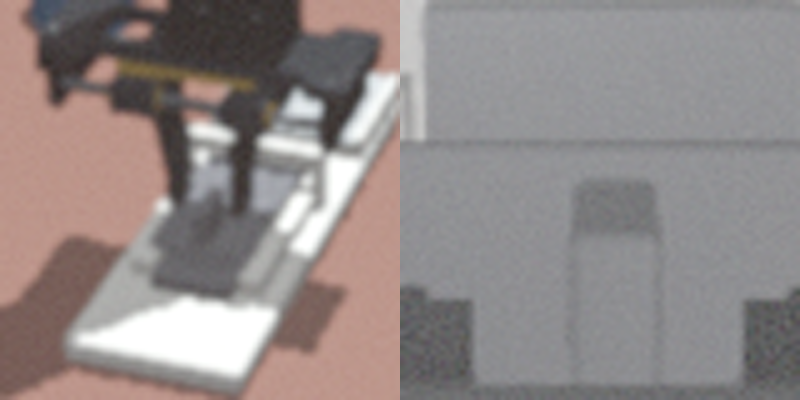

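The tips now straddle the tab, with the tab about 1 mm to the +y tool side of the finger midpoint (615 vs 607). I'll shift 0.8 mm, go 11 mm lower and pinch.

>>> drive_tool(
  angular=[
    [0, 0, 0],
    [0, 0, 0],
    [0, 0, 0],
    [0, 0, 0],
    [0, 0, 0],
  ],
  delta_pos=[
    [0, 0.08, 0.4],
    [0, 0, 0.4],
    [0, 0, 0.3],
    [0, 0, 0],
    [0, 0, 0],
  ],
  gripper=[3, 3, 3, 3, 3],
)

```text
time_s: 8.95
tool_pos: [0.5249, -0.0497, 0.0338]
tool_rot: [180.0, -0.0, -157.8]
force: [0.8, 0.0, -0.5]
grip_width: 0.0299
grasp_force: 0.0
```

>>> drive_tool(
  angular=[
    [0, 0, 0],
    [0, 0, 0],
    [0, 0, 0],
    [0, 0, 0],
    [0, 0, 0],
    [0, 0, 0],
    [0, 0, 0],
    [0, 0, 0],
  ],
  delta_pos=[
    [0, 0, 0],
    [0, 0, 0],
    [0, 0, 0],
    [0, 0, 0],
    [0, 0, 0],
    [0, 0, 0],
    [0, 0, 0],
    [0, 0, 0],
  ],
  gripper=[2, 1.5, 1.2, 1.0, 0.8, 0.5, 0.5, 0.5],
  squeeze=40,
)

```text
time_s: 9.75
tool_pos: [0.5251, -0.0497, 0.034]
tool_rot: [-180.0, 0.0, -157.8]
force: [0.7, -0.9, 0.4]
grip_width: 0.0095
grasp_force: 40.0
```

Gripped at 9.5 mm with 40 N. Now I'll press gently.

>>> drive_tool(
  angular=[
    [0, 0, 0],
    [0, 0, 0],
    [0, 0, 0],
    [0, 0, 0],
  ],
  delta_pos=[
    [0, 0, 0.1],
    [0, 0, 0.1],
    [0, 0, 0],
    [0, 0, 0],
  ],
  gripper=[0.5, 0.5, 0.5, 0.5],
)

```text
time_s: 10.15
tool_pos: [0.5251, -0.0497, 0.0321]
tool_rot: [180.0, 0.0, -157.8]
force: [-1.9, 0.5, 4.4]
grip_width: 0.0098
grasp_force: 40.0
```

>>> drive_tool(
  angular=[
    [0, 0, 0],
    [0, 0, 0],
    [0, 0, 0],
    [0, 0, 0],
  ],
  delta_pos=[
    [0, 0, 0.1],
    [0, 0, 0],
    [0, 0, 0],
    [0, 0, 0],
  ],
  gripper=[0.5, 0.5, 0.5, 0.5],
)

```text
time_s: 10.55
tool_pos: [0.5251, -0.0497, 0.031]
tool_rot: [-180.0, 0.0, -157.8]
force: [-1.9, 0.9, 4.8]
grip_width: 0.0093
grasp_force: 40.0
```

>>> drive_tool(
  angular=[
    [0, 0, 0],
    [0, 0, 0],
    [0, 0, 0],
  ],
  delta_pos=[
    [0, 0, 0.05],
    [0, 0, 0],
    [0, 0, 0],
  ],
  gripper=[0.5, 0.5, 0.5],
)

```text
time_s: 10.85
tool_pos: [0.525, -0.0496, 0.0305]
tool_rot: [-180.0, 0.0, -157.8]
force: [-2.2, -0.5, 4.2]
grip_width: 0.0094
grasp_force: 40.0
```

>>> drive_tool(
  angular=[
    [0, 0, 0],
    [0, 0, 0],
    [0, 0, 0],
  ],
  delta_pos=[
    [0, 0, 0.05],
    [0, 0, 0],
    [0, 0, 0],
  ],
  gripper=[0.5, 0.5, 0.5],
)

```text
time_s: 11.15
tool_pos: [0.5251, -0.0497, 0.03]
tool_rot: [-180.0, 0.0, -157.8]
force: [-1.5, -0.4, 4.8]
grip_width: 0.0098
grasp_force: 40.0
```

>>> drive_tool(
  angular=[
    [0, 0, 0],
    [0, 0, 0],
    [0, 0, 0],
  ],
  delta_pos=[
    [0, 0, 0.05],
    [0, 0, 0],
    [0, 0, 0],
  ],
  gripper=[0.5, 0.5, 0.5],
)

```text
time_s: 11.45
tool_pos: [0.5251, -0.0497, 0.0295]
tool_rot: [-180.0, 0.0, -157.8]
force: [-1.6, -0.5, 4.6]
grip_width: 0.0095
grasp_force: 40.0
```

>>> drive_tool(
  angular=[
    [0, 0, 0],
    [0, 0, 0],
    [0, 0, 0],
  ],
  delta_pos=[
    [0, 0, 0.05],
    [0, 0, 0],
    [0, 0, 0],
  ],
  gripper=[0.5, 0.5, 0.5],
)

```text
time_s: 11.75
tool_pos: [0.5251, -0.0497, 0.029]
tool_rot: [-180.0, 0.0, -157.8]
force: [-2.7, -0.4, 4.4]
grip_width: 0.0096
grasp_force: 40.0
```

>>> drive_tool(
  angular=[
    [0, 0, 0],
    [0, 0, 0],
    [0, 0, 0],
  ],
  delta_pos=[
    [0, 0, 0.05],
    [0, 0, 0],
    [0, 0, 0],
  ],
  gripper=[0.5, 0.5, 0.5],
)

```text
time_s: 12.05
tool_pos: [0.525, -0.0497, 0.0285]
tool_rot: [180.0, 0.0, -157.8]
force: [-1.3, 0.5, 5.4]
grip_width: 0.0096
grasp_force: 40.0
```

>>> drive_tool(
  angular=[
    [0, 0, 0],
    [0, 0, 0],
    [0, 0, 0],
  ],
  delta_pos=[
    [0, 0, 0.05],
    [0, 0, 0],
    [0, 0, 0],
  ],
  gripper=[0.5, 0.5, 0.5],
)

```text
time_s: 12.35
tool_pos: [0.5251, -0.0497, 0.0281]
tool_rot: [-180.0, 0.0, -157.8]
force: [-1.9, -0.6, 5.4]
grip_width: 0.0099
grasp_force: 40.0
```

>>> drive_tool(
  angular=[
    [0, 0, 0],
    [0, 0, 0],
    [0, 0, 0],
  ],
  delta_pos=[
    [0, 0, 0.05],
    [0, 0, 0],
    [0, 0, 0],
  ],
  gripper=[0.5, 0.5, 0.5],
)

```text
time_s: 12.65
tool_pos: [0.5251, -0.0497, 0.0276]
tool_rot: [-180.0, 0.0, -157.8]
force: [-1.3, -0.6, 5.1]
grip_width: 0.0097
grasp_force: 40.0
```

>>> drive_tool(
  angular=[
    [0, 0, 0],
    [0, 0, 0],
    [0, 0, 0],
  ],
  delta_pos=[
    [0, 0, 0.05],
    [0, 0, 0],
    [0, 0, 0],
  ],
  gripper=[0.5, 0.5, 0.5],
)

```text
time_s: 12.95
tool_pos: [0.5251, -0.0497, 0.0271]
tool_rot: [-180.0, 0.0, -157.8]
force: [-2.5, 0.1, 5.5]
grip_width: 0.0096
grasp_force: 40.0
```

>>> drive_tool(
  angular=[
    [0, 0, 0],
    [0, 0, 0],
    [0, 0, 0],
  ],
  delta_pos=[
    [0, 0, 0.05],
    [0, 0, 0],
    [0, 0, 0],
  ],
  gripper=[0.5, 0.5, 0.5],
)

```text
time_s: 13.25
tool_pos: [0.5251, -0.0496, 0.0266]
tool_rot: [180.0, 0.0, -157.8]
force: [-1.5, -0.5, 5.7]
grip_width: 0.0096
grasp_force: 40.0
```

>>> drive_tool(
  angular=[
    [0, 0, 0],
    [0, 0, 0],
    [0, 0, 0],
  ],
  delta_pos=[
    [0, 0, 0.05],
    [0, 0, 0],
    [0, 0, 0],
  ],
  gripper=[0.5, 0.5, 0.5],
)

```text
time_s: 13.55
tool_pos: [0.5251, -0.0497, 0.0264]
tool_rot: [180.0, 0.0, -157.8]
force: [-2.7, -0.2, 7.1]
grip_width: 0.0096
grasp_force: 40.0
```

>>> drive_tool(
  angular=[
    [0, 0, 0],
    [0, 0, 0],
    [0, 0, 0],
    [0, 0, 0],
  ],
  delta_pos=[
    [0, 0, 0.05],
    [0, 0, 0],
    [0, 0, 0],
    [0, 0, 0],
  ],
  gripper=[0.5, 0.5, 0.5, 0.5],
)

```text
time_s: 13.95
tool_pos: [0.5251, -0.0497, 0.0263]
tool_rot: [180.0, 0.0, -157.8]
force: [-4.1, 0.9, 11.7]
grip_width: 0.0096
grasp_force: 40.0
```

It landed on the cheeks at z≈0.0264. I'll back off to about 1 mm above that and start drawing along tool +x (slicer -x).

>>> drive_tool(
  angular=[
    [0, 0, 0],
    [0, 0, 0],
    [0, 0, 0],
    [0, 0, 0],
  ],
  delta_pos=[
    [0, 0, -0.09],
    [0, 0, -0.09],
    [0, 0, 0],
    [0, 0, 0],
  ],
  gripper=[0.5, 0.5, 0.5, 0.5],
)

```text
time_s: 14.35
tool_pos: [0.5251, -0.0497, 0.0275]
tool_rot: [-180.0, 0.0, -157.8]
force: [-1.0, -0.1, 5.0]
grip_width: 0.0095
grasp_force: 40.0
```

>>> drive_tool(
  angular=[
    [0, 0, 0],
    [0, 0, 0],
    [0, 0, 0],
    [0, 0, 0],
  ],
  delta_pos=[
    [0.05, 0, 0],
    [0.05, 0, 0],
    [0.05, 0, 0],
    [0, 0, 0],
  ],
  gripper=[0.5, 0.5, 0.5, 0.5],
)

```text
time_s: 14.75
tool_pos: [0.5251, -0.0497, 0.0279]
tool_rot: [-180.0, 0.2, -157.8]
force: [-0.7, 0.5, 5.9]
grip_width: 0.0098
grasp_force: 40.0
```

```bash
python3 - <<'E'
from h import *
for i in range(3):
    c=eyes.read_camera("wrist"); o=telemetry.get_obs(); print(o["tool_pos"],o["tool_rot"],o["force"],o["wrist_torque"])
print(o["qpos"])
E
```

```text
[ 0.52510923 -0.04967362  0.02793379] [-1.79967631e+02  1.69658749e-01 -1.57797203e+02] [0.46769652 0.5726356  5.24198626] [ 0.22648141 -0.05257165 -0.0298033 ]
[ 0.52509633 -0.04967756  0.02792912] [-1.79967492e+02  1.69148155e-01 -1.57795715e+02] [-0.6731346   0.77537697  5.60405715] [ 0.19122853 -0.01988129  0.0329483 ]
[ 0.52506884 -0.04970266  0.02791334] [-1.79966613e+02  1.64554109e-01 -1.57794014e+02] [0.90663828 1.09974076 5.85974429] [0.21662312 0.00644319 0.05043624]
[-20.32904259  13.06996786  25.39957043 112.48689484  -6.79699125
  55.69459064 120.52588317]
```

>>> drive_tool(
  angular=[
    [0, 0, 0],
    [0, 0, 0],
    [0, 0, 0],
    [0, 0, 0],
  ],
  delta_pos=[
    [0.05, 0, 0],
    [0.05, 0, 0],
    [0.05, 0, 0],
    [0, 0, 0],
  ],
  gripper=[0.5, 0.5, 0.5, 0.5],
)

```text
time_s: 15.3
tool_pos: [0.5251, -0.0497, 0.0284]
tool_rot: [-179.9, 0.3, -157.8]
force: [2.1, 1.7, 4.9]
grip_width: 0.01
grasp_force: 40.0
```

Pulling lifts the tool by compliance, to 0.0284, which re-engages the tooth. I'll ease the pull off, press down to just at the landing depth, then pull while compensating.

>>> drive_tool(
  angular=[
    [0, 0, 0],
    [0, 0, 0],
    [0, 0, 0],
    [0, 0, 0],
    [0, 0, 0],
    [0, 0, 0],
  ],
  delta_pos=[
    [-0.1, 0, 0],
    [-0.1, 0, 0],
    [-0.1, 0, 0],
    [0, 0, 0.06],
    [0, 0, 0.05],
    [0, 0, 0],
  ],
  gripper=[0.5, 0.5, 0.5, 0.5, 0.5, 0.5],
)

```text
time_s: 15.9
tool_pos: [0.525, -0.0497, 0.0264]
tool_rot: [180.0, 0.0, -157.8]
force: [-2.5, -1.1, 7.0]
grip_width: 0.0097
grasp_force: 40.0
```

>>> drive_tool(
  angular=[
    [0, 0, 0],
    [0, 0, 0],
    [0, 0, 0],
    [0, 0, 0],
  ],
  delta_pos=[
    [0.05, 0, 0.015],
    [0.05, 0, 0.015],
    [0.05, 0, 0.01],
    [0, 0, 0],
  ],
  gripper=[0.5, 0.5, 0.5, 0.5],
)

```text
time_s: 16.3
tool_pos: [0.5251, -0.0497, 0.0265]
tool_rot: [-180.0, 0.2, -157.8]
force: [0.7, 0.8, 7.3]
grip_width: 0.0095
grasp_force: 40.0
```

>>> drive_tool(
  angular=[
    [0, 0, 0],
    [0, 0, 0],
    [0, 0, 0],
    [0, 0, 0],
  ],
  delta_pos=[
    [0.05, 0, 0.015],
    [0.05, 0, 0.015],
    [0.05, 0, 0.01],
    [0, 0, 0],
  ],
  gripper=[0.5, 0.5, 0.5, 0.5],
)

```text
time_s: 16.7
tool_pos: [0.5251, -0.0497, 0.0266]
tool_rot: [-179.9, 0.3, -157.8]
force: [1.9, 1.3, 6.5]
grip_width: 0.0096
grasp_force: 40.0
```

>>> drive_tool(
  angular=[
    [0, 0, 0],
    [0, 0, 0],
    [0, 0, 0],
    [0, 0, 0],
  ],
  delta_pos=[
    [0.05, 0, 0.015],
    [0.05, 0, 0.015],
    [0.05, 0, 0.015],
    [0, 0, 0],
  ],
  gripper=[0.5, 0.5, 0.5, 0.5],
)

```text
time_s: 17.1
tool_pos: [0.5251, -0.0497, 0.0267]
tool_rot: [-179.9, 0.5, -157.8]
force: [4.3, 2.2, 6.4]
grip_width: 0.0096
grasp_force: 40.0
```

>>> drive_tool(
  angular=[
    [0, 0, 0],
    [0, 0, 0],
    [0, 0, 0],
    [0, 0, 0],
  ],
  delta_pos=[
    [0.05, 0, 0.015],
    [0.05, 0, 0.015],
    [0.05, 0, 0.015],
    [0, 0, 0],
  ],
  gripper=[0.5, 0.5, 0.5, 0.5],
)

```text
time_s: 17.5
tool_pos: [0.5242, -0.0503, 0.0264]
tool_rot: [-179.9, 0.5, -157.8]
force: [5.5, 2.9, 6.3]
grip_width: 0.0098
grasp_force: 40.0
```

It's sliding now: the sticking was only friction, about 6 N. I'll keep drawing steadily and check as I go.

>>> drive_tool(
  angular=[
    [0, 0, 0],
    [0, 0, 0],
    [0, 0, 0],
    [0, 0, 0],
    [0, 0, 0],
  ],
  delta_pos=[
    [0.1, 0, -0.01],
    [0.1, 0, -0.01],
    [0.1, 0, 0],
    [0.1, 0, 0],
    [0, 0, 0],
  ],
  gripper=[0.5, 0.5, 0.5, 0.5, 0.5],
)

```text
time_s: 18.0
tool_pos: [0.5201, -0.0522, 0.0265]
tool_rot: [-179.9, 0.5, -157.8]
force: [5.0, 2.1, 6.1]
grip_width: 0.0097
grasp_force: 40.0
```

>>> drive_tool(
  angular=[
    [0, 0, 0],
    [0, 0, 0],
    [0, 0, 0],
    [0, 0, 0],
    [0, 0, 0],
    [0, 0, 0],
    [0, 0, 0],
  ],
  delta_pos=[
    [0.15, 0, -0.01],
    [0.15, 0, -0.01],
    [0.15, 0, -0.01],
    [0.15, 0, 0],
    [0.15, 0, 0],
    [0.15, 0, 0],
    [0, 0, 0],
  ],
  gripper=[0.5, 0.5, 0.5, 0.5, 0.5, 0.5, 0.5],
)

```text
time_s: 18.7
tool_pos: [0.5116, -0.0557, 0.0267]
tool_rot: [-179.9, 0.5, -157.8]
force: [3.9, 1.0, 6.0]
grip_width: 0.0091
grasp_force: 40.0
```

>>> drive_tool(
  angular=[
    [0, 0, 0],
    [0, 0, 0],
    [0, 0, 0],
    [0, 0, 0],
    [0, 0, 0],
    [0, 0, 0],
    [0, 0, 0],
    [0, 0, 0],
  ],
  delta_pos=[
    [0.2, 0, 0],
    [0.2, 0, 0],
    [0.2, 0, 0],
    [0.2, 0, 0],
    [0.2, 0, 0],
    [0.2, 0, 0],
    [0.2, 0, 0],
    [0, 0, 0],
  ],
  gripper=[0.5, 0.5, 0.5, 0.5, 0.5, 0.5, 0.5, 0.5],
)

```text
time_s: 19.5
tool_pos: [0.4986, -0.0612, 0.0267]
tool_rot: [-179.9, 0.5, -157.8]
force: [4.2, 1.6, 6.2]
grip_width: 0.0095
grasp_force: 40.0
```

>>> drive_tool(
  angular=[
    [0, 0, 0],
    [0, 0, 0],
    [0, 0, 0],
    [0, 0, 0],
    [0, 0, 0],
    [0, 0, 0],
    [0, 0, 0],
    [0, 0, 0],
    [0, 0, 0],
    [0, 0, 0],
    [0, 0, 0],
    [0, 0, 0],
    [0, 0, 0],
    [0, 0, 0],
  ],
  delta_pos=[
    [0.2, 0, 0],
    [0.2, 0, 0],
    [0.2, 0, 0],
    [0.2, 0, -0.05],
    [0.2, 0, -0.05],
    [0.2, 0, -0.05],
    [0.2, 0, -0.05],
    [0.2, 0, -0.05],
    [0.2, 0, 0],
    [0.2, 0, 0],
    [0.2, 0, 0],
    [0.2, 0, 0],
    [0.2, 0, 0],
    [0, 0, 0],
  ],
  gripper=[0.5, 0.5, 0.5, 0.5, 0.5, 0.5, 0.5, 0.5, 0.5, 0.5, 0.5, 0.5, 0.5, 0.5],
)

```text
time_s: 20.9
tool_pos: [0.474, -0.0711, 0.0289]
tool_rot: [-179.9, 0.4, -157.8]
force: [3.4, 1.4, 4.8]
grip_width: 0.0099
grasp_force: 40.0
```

Drawn 55 mm. I'll firm the grip for carrying, go 8 mm further back, ease the press and lift slowly.

>>> drive_tool(
  angular=[
    [0, 0, 0],
    [0, 0, 0],
    [0, 0, 0],
    [0, 0, 0],
    [0, 0, 0],
    [0, 0, 0],
    [0, 0, 0],
    [0, 0, 0],
    [0, 0, 0],
    [0, 0, 0],
    [0, 0, 0],
    [0, 0, 0],
    [0, 0, 0],
  ],
  delta_pos=[
    [0, 0, 0],
    [0.2, 0, 0],
    [0.2, 0, 0],
    [0.2, 0, 0],
    [0.2, 0, 0],
    [0, 0, -0.1],
    [0, 0, -0.1],
    [0, 0, -0.1],
    [0, 0, -0.1],
    [0, 0, -0.1],
    [0, 0, -0.2],
    [0, 0, -0.2],
    [0, 0, 0],
  ],
  gripper=[0.5, 0.5, 0.5, 0.5, 0.5, 0.5, 0.5, 0.5, 0.5, 0.5, 0.5, 0.5, 0.5],
  squeeze=55,
)

```text
time_s: 22.2
tool_pos: [0.4601, -0.0752, 0.0351]
tool_rot: [179.9, -0.3, -157.8]
force: [0.9, 0.2, -2.2]
grip_width: 0.0096
grasp_force: 55.0
```

>>> drive_tool(
  angular=[
    [0, 0, 0],
    [0, 0, 0],
    [0, 0, 0],
    [0, 0, 0],
    [0, 0, 0],
    [0, 0, 0],
    [0, 0, 0],
  ],
  delta_pos=[
    [0, 0, -1],
    [0, 0, -1],
    [0, 0, -1],
    [0, 0, -1],
    [0, 0, -1],
    [0, 0, -1],
    [0, 0, 0],
  ],
  gripper=[0.5, 0.5, 0.5, 0.5, 0.5, 0.5, 0.5],
)

```text
time_s: 22.9
tool_pos: [0.4643, -0.075, 0.0982]
tool_rot: [-179.9, 0.2, -157.8]
force: [0.5, -0.4, -2.2]
grip_width: 0.0097
grasp_force: 55.0
```

```bash
python3 - <<'E'
from h import *
b=eyes.read_camera("side"); a=eyes.read_camera("top"); o=telemetry.get_obs(); print(o["time_s"],o["tool_pos"],o["tool_rot"],o["force"],o["grip_width"],o["qpos"])
A=cv2.resize(a["pixels"][120:260,150:370],(440,280),interpolation=2); B=cv2.resize(b["pixels"][140:260,240:380],(327,280),interpolation=2)
cv2.imwrite("pics/l7.png",np.hstack([A,B])[:,:,::-1])
E
```

```text
23.0 [ 0.46308743 -0.07485736  0.0966663 ] [ 1.79999066e+02  3.34355200e-02 -1.57807760e+02] [ 0.7363619  -1.08006986 -1.70775666] 0.009601094537984127 [-20.36962358   0.3864528   26.61174411 116.33217801  -0.21252047
  63.29350862 118.52925848]
```

View pics/l7.png

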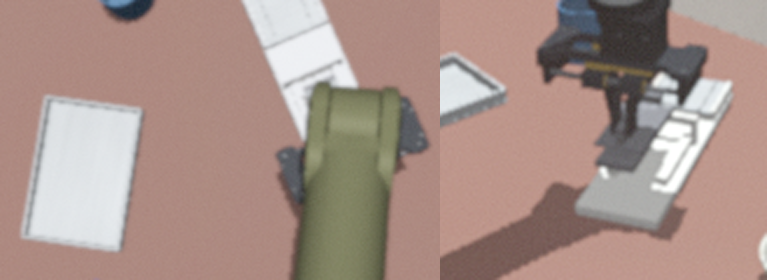

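The insert hangs level from the tab at about 85 mm height. I'll rotate -31.7° and carry it over the tray, with the tray centre at (190,207) in the top view.

>>> drive_tool(
  angular=[
    [0, 0, 0.0691],
    [0, 0, 0.0691],
    [0, 0, 0.0691],
    [0, 0, 0.0691],
    [0, 0, 0.0691],
    [0, 0, 0.0691],
    [0, 0, 0.0691],
    [0, 0, 0.0691],
    [0, 0, 0],
  ],
  delta_pos=[
    [0, 0, 0],
    [0, 0, 0],
    [0, 0, 0],
    [0, 0, 0],
    [0, 0, 0],
    [0, 0, 0],
    [0, 0, 0],
    [0, 0, 0],
    [0, 0, 0],
  ],
  gripper=[0.5, 0.5, 0.5, 0.5, 0.5, 0.5, 0.5, 0.5, 0.5],
)

```text
time_s: 23.9
tool_pos: [0.4624, -0.0749, 0.0958]
tool_rot: [-180.0, -0.1, 170.5]
force: [-0.0, -0.1, -1.4]
grip_width: 0.0093
grasp_force: 55.0
```

>>> drive_tool(
  angular=[
    [0, 0, 0],
    [0, 0, 0],
    [0, 0, 0],
    [0, 0, 0],
    [0, 0, 0],
    [0, 0, 0],
    [0, 0, 0],
    [0, 0, 0],
    [0, 0, 0],
    [0, 0, 0],
    [0, 0, 0],
    [0, 0, 0],
    [0, 0, 0],
    [0, 0, 0],
    [0, 0, 0],
    [0, 0, 0],
    [0, 0, 0],
    [0, 0, 0],
    [0, 0, 0],
    [0, 0, 0],
  ],
  delta_pos=[
    [0.3, 1.0, 0],
    [0.66, 2.25, 0],
    [0.66, 2.25, 0],
    [0.66, 2.25, 0],
    [0.66, 2.25, 0],
    [0.66, 2.25, 0],
    [0.66, 2.25, 0],
    [0.66, 2.25, 0],
    [0.66, 2.25, 0],
    [0.66, 2.25, 0],
    [0.66, 2.25, 0],
    [0.66, 2.25, 0],
    [0.66, 2.25, 0],
    [0.66, 2.25, 0],
    [0.66, 2.25, 0],
    [0.66, 2.25, 0],
    [0.66, 2.25, 0],
    [0.66, 2.25, 0],
    [0.35, 1.1, 0],
    [0, 0, 0],
  ],
  gripper=[0.5, 0.5, 0.5, 0.5, 0.5, 0.5, 0.5, 0.5, 0.5, 0.5, 0.5, 0.5, 0.5, 0.5, 0.5, 0.5, 0.5, 0.5, 0.5, 0.5],
)

```text
time_s: 25.9
tool_pos: [0.411, 0.3445, 0.0961]
tool_rot: [180.0, -0.0, 170.7]
force: [0.3, -0.5, -2.3]
grip_width: 0.0096
grasp_force: 55.0
```

```bash
python3 - <<'E'
from h import *
c=eyes.read_camera("wrist"); b=eyes.read_camera("side"); o=telemetry.get_obs(); print(o["time_s"],o["tool_pos"],o["tool_rot"],o["force"],o["grip_width"])
A=cv2.resize(c["pixels"],(480,300),interpolation=3); B=cv2.resize(b["pixels"][110:240,160:290],(300,300),interpolation=2)
cv2.imwrite("pics/p8.png",np.hstack([A,B])[:,:,::-1])
E
```

```text
26.0 [0.41232563 0.34157452 0.09614922] [-1.79922301e+02 -9.01530989e-03  1.70521878e+02] [-0.23556072  0.49759812 -1.88962111] 0.00929491186957759
```

View pics/p8.png

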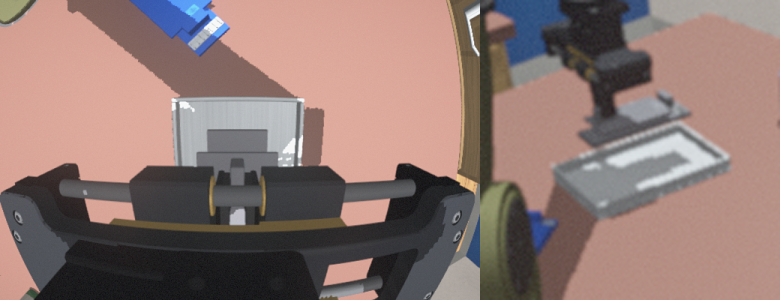

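The insert is centred over the tray, aligned with it and level. Lowering, slowly at the end.

>>> drive_tool(
  angular=[
    [0, 0, 0],
    [0, 0, 0],
    [0, 0, 0],
    [0, 0, 0],
    [0, 0, 0],
    [0, 0, 0],
    [0, 0, 0],
    [0, 0, 0],
    [0, 0, 0],
    [0, 0, 0],
  ],
  delta_pos=[
    [0, 0, 0.7],
    [0, 0, 1],
    [0, 0, 1],
    [0, 0, 1],
    [0, 0, 1],
    [0, 0, 1],
    [0, 0, 0.8],
    [0, 0, 0.5],
    [0, 0, 0.3],
    [0, 0, 0],
  ],
  gripper=[0.5, 0.5, 0.5, 0.5, 0.5, 0.5, 0.5, 0.5, 0.5, 0.5],
)

```text
time_s: 27.0
tool_pos: [0.4123, 0.3425, 0.0232]
tool_rot: [-180.0, -0.0, 170.5]
force: [-0.8, -0.7, -1.6]
grip_width: 0.0096
grasp_force: 55.0
```

>>> drive_tool(
  angular=[
    [0, 0, 0],
    [0, 0, 0],
    [0, 0, 0],
    [0, 0, 0],
    [0, 0, 0],
  ],
  delta_pos=[
    [0, 0, 0.1],
    [0, 0, 0.1],
    [0, 0, 0.1],
    [0, 0, 0],
    [0, 0, 0],
  ],
  gripper=[0.5, 0.5, 0.5, 0.5, 0.5],
)

```text
time_s: 27.5
tool_pos: [0.4125, 0.3426, 0.0206]
tool_rot: [180.0, 0.0, 170.5]
force: [0.3, 1.1, -2.0]
grip_width: 0.0094
grasp_force: 55.0
```

>>> drive_tool(
  angular=[
    [0, 0, 0],
    [0, 0, 0],
    [0, 0, 0],
    [0, 0, 0],
    [0, 0, 0],
  ],
  delta_pos=[
    [0, 0, 0.1],
    [0, 0, 0.1],
    [0, 0, 0.05],
    [0, 0, 0],
    [0, 0, 0],
  ],
  gripper=[0.5, 0.5, 0.5, 0.5, 0.5],
)

```text
time_s: 28.0
tool_pos: [0.4124, 0.3426, 0.018]
tool_rot: [180.0, 0.0, 170.5]
force: [-0.5, 0.4, -1.4]
grip_width: 0.0096
grasp_force: 55.0
```

>>> drive_tool(
  angular=[
    [0, 0, 0],
    [0, 0, 0],
    [0, 0, 0],
    [0, 0, 0],
  ],
  delta_pos=[
    [0, 0, 0.05],
    [0, 0, 0.05],
    [0, 0, 0],
    [0, 0, 0],
  ],
  gripper=[0.5, 0.5, 0.5, 0.5],
)

```text
time_s: 28.4
tool_pos: [0.4124, 0.3427, 0.0171]
tool_rot: [180.0, 0.0, 170.5]
force: [-0.6, 0.3, -1.0]
grip_width: 0.0093
grasp_force: 55.0
```

>>> drive_tool(
  angular=[
    [0, 0, 0],
    [0, 0, 0],
    [0, 0, 0],
    [0, 0, 0],
  ],
  delta_pos=[
    [0, 0, 0.05],
    [0, 0, 0.05],
    [0, 0, 0],
    [0, 0, 0],
  ],
  gripper=[0.5, 0.5, 0.5, 0.5],
)

```text
time_s: 28.8
tool_pos: [0.4124, 0.3427, 0.0163]
tool_rot: [180.0, 0.0, 170.5]
force: [-2.9, -1.1, 4.2]
grip_width: 0.0096
grasp_force: 55.0
```

It's on the floor. I'll ease off, release and withdraw upward.

>>> drive_tool(
  angular=[
    [0, 0, 0],
    [0, 0, 0],
    [0, 0, 0],
    [0, 0, 0],
    [0, 0, 0],
    [0, 0, 0],
    [0, 0, 0],
    [0, 0, 0],
  ],
  delta_pos=[
    [0, 0, -0.05],
    [0, 0, 0],
    [0, 0, 0],
    [0, 0, 0],
    [0, 0, 0],
    [0, 0, 0],
    [0, 0, 0],
    [0, 0, 0],
  ],
  gripper=[0.5, 0.5, 1.1, 1.4, 2, 3, 3.5, 3.5],
  squeeze=10,
)

```text
time_s: 29.6
tool_pos: [0.4124, 0.3426, 0.0164]
tool_rot: [180.0, 0.0, 170.5]
force: [-1.2, -0.0, -0.3]
grip_width: 0.0325
grasp_force: 0.0
```

>>> drive_tool(
  angular=[
    [0, 0, 0],
    [0, 0, 0],
    [0, 0, 0],
    [0, 0, 0],
    [0, 0, 0],
    [0, 0, 0],
    [0, 0, 0],
    [0, 0, 0],
  ],
  delta_pos=[
    [0, 0, -0.5],
    [0, 0, -1],
    [0, 0, -2],
    [0, 0, -3],
    [0, 0, -3],
    [0, 0, -3],
    [0, 0, -2],
    [0, 0, 0],
  ],
  gripper=[3.5, 3.5, 3.5, 3.5, 3.5, 3.5, 3.5, 3.5],
)

```text
time_s: 30.4
tool_pos: [0.4143, 0.3443, 0.166]
tool_rot: [179.6, 0.3, 170.5]
force: [0.3, 0.0, 0.4]
grip_width: 0.0351
grasp_force: 0.0
```

```bash
python3 - <<'E'
from h import *
c=eyes.read_camera("wrist"); b=eyes.read_camera("side"); o=telemetry.get_obs(); print(o["time_s"],o["tool_pos"],o["force"],o["grip_width"])
A=cv2.resize(c["pixels"],(480,300),interpolation=3); B=cv2.resize(b["pixels"][110:240,160:290],(300,300),interpolation=2)
cv2.imwrite("pics/p9.png",np.hstack([A,B])[:,:,::-1])
h=np.radians(-9.5);u=np.array([np.cos(h),np.sin(h)])
for d in models.search_frame(b,"insert")[:4]+models.search_frame(b,"tab_top")[:4]: print(d["p"],d["centre"],at_z(b,d["centre"],.03))
E
```

```text
30.5 [0.41249579 0.34272897 0.16202436] [-0.13355247 -0.67995867 -0.80646564] 0.03524835729075742
0.97 [313.4, 296.4] [ 0.22364474 -0.27856934  0.03      ]
0.86 [486.3, 253.7] [ 0.64384198 -0.51062223  0.03      ]
0.68 [227.2, 180.8] [0.43572014 0.32203946 0.03      ]
0.77 [228.6, 178.2] [0.45004107 0.33264848 0.03      ]
0.68 [308.5, 293.0] [ 0.22430821 -0.26172311  0.03      ]
0.56 [490.9, 250.8] [ 0.66325641 -0.51406011  0.03      ]
0.55 [185.7, 209.5] [0.24029785 0.2776501  0.03      ]
```

View pics/p9.png

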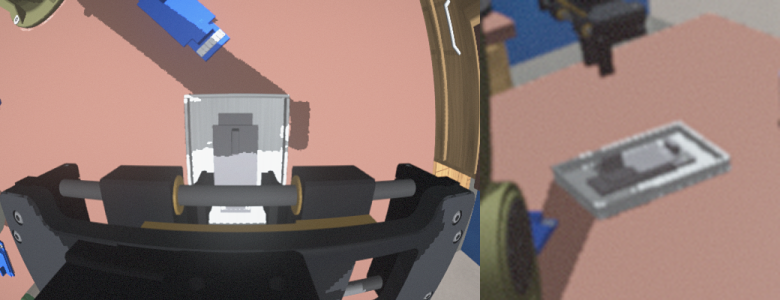

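The insert lies flat, upright and centred in the tray. The gripper is clear above it, so I'm handing in.

```bash
python3 -c "
from cell import env; print(env.sign_off())"
```

```text
the job is handed in; nothing more can be done
None
```

I drew the insert about 63 mm back out of the slicer, laid it flat and right way up near the middle of the tray, released it, and handed the job in at about 30.5 s; no verdict came back.

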